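# Gauge the bag sealer's jaw and hold its sprung arm at the stop

### The job

Take the flat-bladed gauge out of the wooden stand and put its blade into the slot in the top of the bag sealer's jaw, fully home on its shoulder, and let go of it. Then pull the sealer's sprung cage arm (the one with an upright post at its end) forward to its stop, and finish while still holding it there with the gauge left in the slot, so that a colleague can tighten the jaw. Leave everything else where it is.

Things in the scene. Friction and masses are not known exactly. Their poses are not given: they have to be found in the camera images.
- gauge: flat-bladed gauge, 80 g: dark steel block handle 14 (x) by 34 (y) by 40 (z) mm, below it a bright flat blade 5 (x) by 24 (y) mm, 28 mm long. Origin: centre of the handle's underside (the shoulder); z up. It starts blade down in either pocket of the wooden stand (60 by 150 mm, 45 mm high), shoulder on the stand's top. Half a turn about z makes no difference
- pin_gauge: the other gauge in the stand, not to be used: round dark handle 21 mm across, 40 mm high, on a 14 by 34 mm foot with a thin round pin below; 70 mm beside the flat gauge. Origin: centre of the foot's underside, z up
- slot (a point): centre of the slot's mouth in the top of the aluminium jaw block, 62 mm above the table. Slot 8 mm wide (x), 31 mm long (y), 34 mm deep, mouth chamfered 2 mm. Axes are the sealer's: z up, y towards the cage arm, x to the back. Jaw block 50 (x) by 130 (y) mm; behind it, from 50 mm beyond the slot in x, a green housing, top 87 mm above the table
- pivot (a point): point on the cage arm's vertical axis, 60 mm above the table, 75 mm in x and 140 mm in y from the slot (slot's frame); same axes as the slot. The arm is two steel plates 22 mm wide with rollers between, 60 to 86 mm above the table; a round stop lug, 12 mm across, top 77 mm above the table, stands in front of its inner half
- cage_arm (a joint): swing of the cage arm, rad: 0 at rest, growing counter-clockwise seen from above as the post comes forward (-x of the sealer), 1.0 at the stop. At rest the arm points 0.35 rad clockwise of the sealer's +y, at the stop 0.65 rad counter-clockwise of it. A spring pushes back with 2 N at the post at rest to 7 N at the stop and returns it if let go
- grip_post (a point): round upright steel post at the arm's end, 16 mm across, 50 mm high, 130 mm from the pivot axis; it rises from the arm's upper plate, 86 mm above the table, to 136 mm. This point: centre of its foot on the plate; z up. Moves with the arm
- roller: bystander: black ring 28 mm across, 12 mm high, lying on the sealer's base plate between jaw and cage arm. Origin: centre of its underside
- screwdriver: bystander: screwdriver lying on the table near the robot's right. Origin: on its underside
- tape_roll: bystander: clear tape roll 90 mm across, 24 mm high, lying in front of the sealer, to the left. Origin: centre of its underside
- pack: bystander: paper-wrapped food pack 110 by 170 by 55 mm, with a green end band, at the left. Origin: centre of its underside
- oil_bottle: bystander: small bottle 44 mm across, 110 mm high, behind the sealer. Origin: centre of its underside
- wrench: bystander: wrench lying behind the stand. Origin: on its underside
- mug: bystander: white mug 76 mm across, 85 mm high, at the left. Origin: centre of its underside

How it is judged:
On the way, in this order (a step that is already met when the one before it is completed fails the run):
1. the flat gauge stands fully home in the jaw's slot, let go (z of gauge in the frame of slot below 0.003 m and horizontal distance between gauge and slot below 0.006 m and angle between the x axis of gauge and the x axis of slot, either way round below 0.2 rad and angle between gauge's own z axis and vertical below 0.1 rad and contact force between the fingers and gauge below 0.1 N), for 0.2 s.
2. the robot holds the cage arm at its stop (value of joint cage_arm above 0.94 rad and contact force between the fingers and cage_arm above 1 N), for 0.5 s.
At the end, for the whole second after the job is handed in: Fingers push on the cage arm (over 1 N) and hold it within 0.06 rad of its stop; the flat gauge, seated first and let go, stands in the slot: shoulder within 3 mm of the jaw top, within 6 mm of the slot centre, 0.2 rad of its direction, 0.1 rad of upright. Bystanders within 30 mm (all of step 1 and all of step 2); the arm keeps its last pose, push and grip.
It fails at once if a bystander or the pin gauge was shifted by more than 30 mm (distance of any of pin_gauge, roller, screwdriver, tape_roll, pack, oil_bottle, wrench, mug from where it was at the start of the episode above 0.03 m).
It also fails if it takes over 54 s, if anything falls off the work surface, if the arm or the gripper's body presses on something with over 40 N, if the wrist force passes 120 N, or if a joint passes its speed limit or range.

### The arm

A 6-joint arm with a two-finger parallel gripper is mounted at the origin on the work surface. World frame = base frame: x ahead of the robot, y to its left, z up, the work surface at z = 0. Lengths are in m, angles in rad, forces in N, time in s.
With the tool pointing down it reaches from about 0.25 to 0.775 m from the base axis. Payload 4 kg.
Tool frame: the origin (TCP) lies at the very end of the fingers, on their centre line; the grasp point (between the pads) lies 19 mm behind it; x points along the fingers, y is the direction in which the jaws open and shut, and the axes are right-handed (so a half turn about x gives the same grasp; the last joint's range is limited). The gripper opens to 94 mm and grips with 3 to 60 N. Pads are 16 mm wide; open, the fingers measure 119 mm over their backs; the gripper's body (75 mm by 177 mm) begins 78 mm behind the grasp point.
Start: joints at [-1.25, 0.087, 1.371, -0, 1.684, -0.103], TCP at [0.226, -0.501, 0.206] pointing down, gripper open.
Joint ranges: [-3.1, 3.1], [-0.76, 2.03], [0.27, 2.55], [-1.08, 4.22], [0.17, 2.65], [-2.57, 2.57]. Speed limits (rad/s): [2.79, 2.79, 3.14, 3.14, 3.14, 3.14].

### API

Orientations are given as [roll, pitch, yaw] about the fixed x, y, z axes, in that order (R = Rz(yaw) Ry(pitch) Rx(roll)).
In Python, from bench import robot gives the robot as it stands.
- The arm moves only by the tool carry_out, never from a script. Its argument "targets" is a list of rows, each a list of 5 numbers: the closure, from 0 (fully open) to 1 (shut), then the shift along the tool's x, y, z in cm, then the turn about the tool's x in degrees. In form: [[fingers, tx, ty, tz, turn], ...]. A call has 1 to 20 rows; each row shifts and turns the commanded pose from where the row before left it, along the tool's axes as they then stand; what a row does not reach is not made up. A row lasts 1/10 s, in which the tool goes at most 50 mm and 8.59 degrees, less where a joint would pass 70% of its speed; a pose out of reach is approached as far as the arm can. A call is refused whole if a number of a shift passes 5 or a number of a turn 8.59, either way. A call with a gripper value outside its range is refused whole. The fingers move at their own pace and stop on an object; the grip force is fixed at half the most. Time passes only in rows, so rows that do not move let the fingers close. It gives the time, the measured TCP pose, the force and the opening at its end, in the units of the state.
- robot.get_obs(): the state, without advancing time (a new reading comes with each control period).
- robot.snapshot(name): name is "side" or "top"; returns a dict with "image" (400x640x3 uint8, red, green, blue), "camera_matrix" (3x3 intrinsics, pixels), "distortion" ([k1, k2, p1, p2, k3] as OpenCV has them; the pictures are not rectified), "pose" (4x4, takes a point from camera to world coordinates). Camera axes: x right, y up, looking along -z (the intrinsics and any distortion apply to the point x, -y, -z); pixel columns grow to the right and rows downward; lengths in m; the calibration is good to about 2 mm. A picture is of the moment at which its call begins. There is no depth.
- robot.close_job(): hands the job in, once; it reports no verdict.
The state is a dict: "time": time; "joint_positions": joint angles; "qvel": joint speeds; "joint_torque": joint torques, N m; "tool_pos": TCP position; "ee_rot": TCP orientation; "wrist_force": force on the tool from outside, world axes, zero at the start; "wrist_torque": the same for the moment, N m; "width": finger opening in m.
Only numpy, scipy, OpenCV 4.12 (cv2) and the standard library are available. Lean on these libraries where they do the work, as an engineer would, in place of code of your own. Each camera call takes 0.05 s, during which the arm holds its last target. There are 200 camera calls.

## Working session

There is one attempt and no reset: what is moved stays moved. The work goes in short steps, Python scripts to look and compute and a tool call to move; the robot and the scene stay as the last step left them, time stands still between calls to the robot, and variables do not carry over. Pictures are saved under pics/ and viewed, about 8 in all and at most 12, crops included, and the job is handed in when it is done.

Besides the shell and the picture viewer there is one more tool, called after ">>>" in YAML: its name, and indented under it one key for each argument. carry_out: Moves the arm, as the interface text tells. Its arguments: {"type":"object","properties":{"targets":{"type":"array","items":{"type":"array","items":{"type":"number"}}}},"required":["targets"]}

```bash
mkdir -p pics; ls; cat > h.py <<'E'
import numpy as np, cv2
from bench import robot
def snap(name,fn):
    s=robot.snapshot(name); cv2.imwrite(f'pics/{fn}.png',s['image'][:,:,::-1]); 
    np.savez(f'pics/{fn}.npz',K=s['camera_matrix'],d=s['distortion'],T=s['pose']); return s
def ray(fn,px):
    c=np.load(f'pics/{fn}.npz'); u=cv2.undistortPoints(np.array([[px]],float),c['K'],c['d'])[0,0]
    T=c['T']; v=T[:3,:3]@np.array([u[0],-u[1],-1]); return T[:3,3],v/np.linalg.norm(v)
def atz(fn,px,z):
    o,v=ray(fn,px); return o+v*(z-o[2])/v[2]
def tri(a,pa,b,pb):
    o1,v1=ray(a,pa);o2,v2=ray(b,pb)
    s=np.linalg.lstsq(np.c_[v1,-v2],o2-o1,rcond=None)[0]
    p,q=o1+s[0]*v1,o2+s[1]*v2; return (p+q)/2,np.linalg.norm(p-q)
def proj(fn,P):
    c=np.load(f'pics/{fn}.npz');T=np.linalg.inv(c['T']);P=np.atleast_2d(P)@T[:3,:3].T+T[:3,3]
    P=P*[1,-1,-1]; return cv2.projectPoints(P,np.zeros(3),np.zeros(3),c['K'],c['d'])[0][:,0]
E
python3 - <<'E'
from h import *
np.set_printoptions(precision=4,suppress=True)
for n in('side','top'):
    s=snap(n,n+'0'); print(s['pose'],s['camera_matrix'],s['distortion'])
o=robot.get_obs(); print(o)
E
```

```text
pics
[[ 0.994   0.0415 -0.1017  0.4135]
 [-0.1079  0.5396 -0.835  -0.8018]
 [ 0.0202  0.8409  0.5408  0.6106]
 [ 0.      0.      0.      1.    ]] [[385.3942   0.     316.6695]
 [  0.     385.3942 199.5556]
 [  0.       0.       1.    ]] [-0.0967  0.      0.      0.      0.    ]
[[ 0.0112  0.9899 -0.1411  0.2922]
 [-0.9999  0.0111 -0.001   0.0299]
 [ 0.0006  0.1411  0.99    1.6742]
 [ 0.      0.      0.      1.    ]] [[509.5257   0.     318.3668]
 [  0.     509.5257 198.5138]
 [  0.       0.       1.    ]] [-0.0728  0.      0.      0.      0.    ]
{'time': 0.1, 'joint_positions': array([-1.2501,  0.0878,  1.3721, -0.    ,  1.6836, -0.1031]), 'qvel': array([ 0.0011, -0.001 , -0.0042,  0.001 ,  0.0003, -0.0024]), 'joint_torque': array([  0.003 , -34.1254, -30.3301,   0.0721,   0.0305,  -0.0001]), 'tool_pos': array([ 0.226 , -0.5009,  0.2045]), 'ee_rot': array([-1.6607,  1.5689,  1.9047]), 'wrist_force': array([-0.4042, -0.1969, -0.5496]), 'wrist_torque': array([-0.0213,  0.0197, -0.0142]), 'width': 0.09400363701709773}
```

View pics/side0.png

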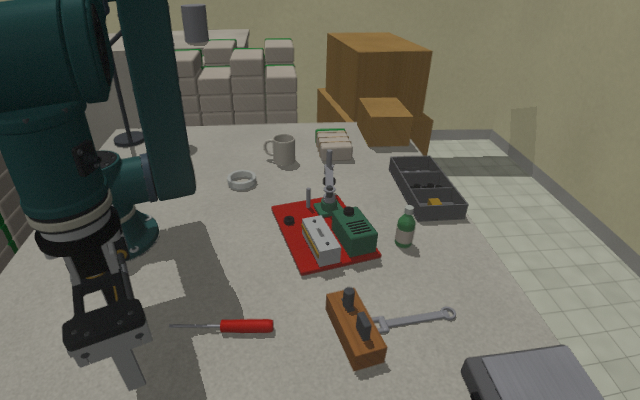

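View pics/top0.png

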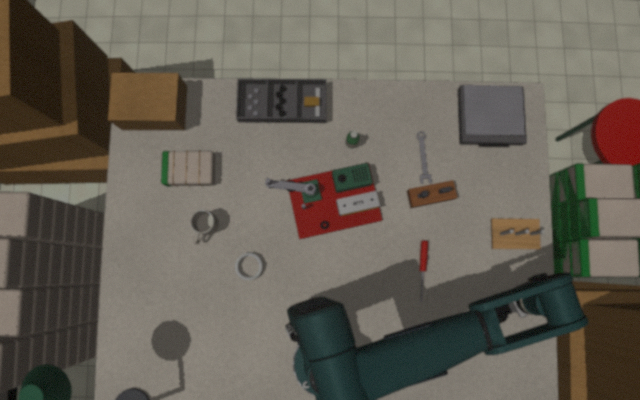

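```bash
python3 - <<'E'
from h import *
a=cv2.imread('pics/side0.png');b=cv2.imread('pics/top0.png')
def crop(im,x,y,w,h,k):
    c=cv2.resize(im[y:y+h,x:x+w],None,fx=k,fy=k,interpolation=cv2.INTER_CUBIC)
    for i in range(0,w,10): cv2.putText(c,str(x+i),(i*k,8),0,.28,(0,0,255),1);cv2.line(c,(i*k,10),(i*k,14),(0,0,255),1)
    for i in range(10,h,10): cv2.putText(c,str(y+i),(0,i*k+3),0,.28,(0,0,255),1);cv2.line(c,(20,i*k),(24,i*k),(0,0,255),1)
    return c
o=np.zeros((600,800,3),np.uint8)
c=crop(a,265,145,120,130,4);o[:520,:480]=c
c=crop(a,320,282,78,90,4);o[:360,480:792]=c
cv2.imwrite('pics/A.png',o)
cv2.imwrite('pics/B.png',crop(b,260,155,200,90,4))
E
```

```text
(no output)
```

View pics/A.png

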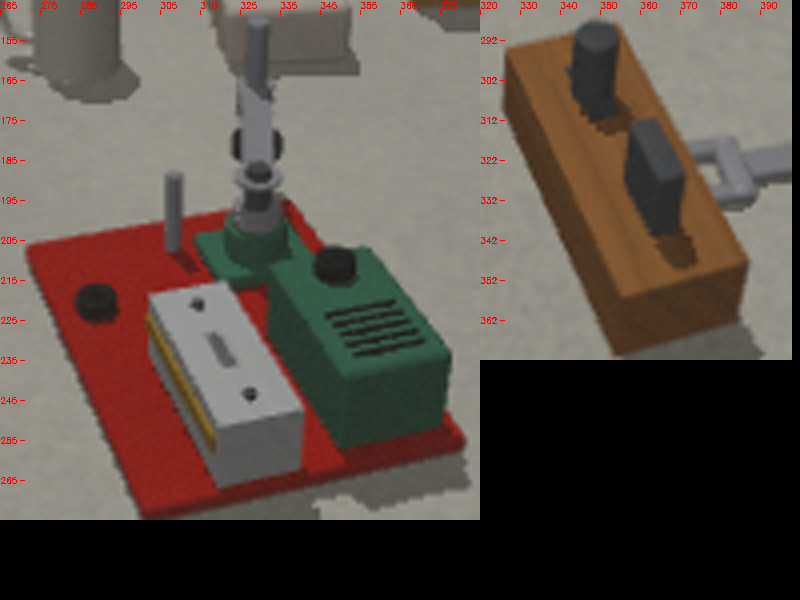

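View pics/B.png

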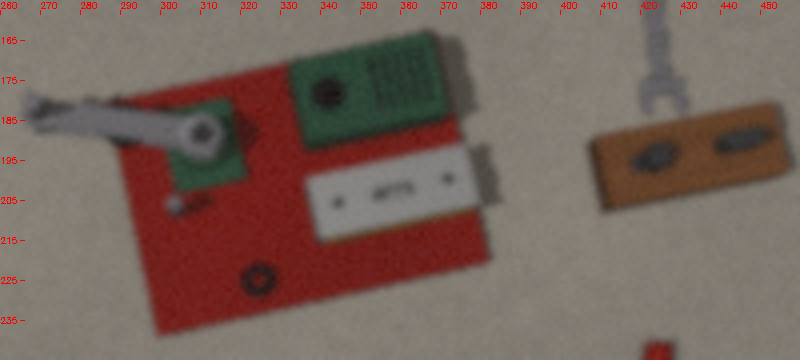

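```bash
python3 - <<'E'
from h import *
np.set_printoptions(precision=4,suppress=True)
A=lambda x,y:((x+.5)/4-.5+265,(y+.5)/4-.5+145)
S=lambda x,y:((x-480+.5)/4-.5+320,(y+.5)/4-.5+282)
B=lambda x,y:((x+.5)/4-.5+260,(y+.5)/4-.5+155)
print('slot tri',tri('side0',A(221,349),'top0',B(394,190)))
print('slot z62',atz('side0',A(221,349),.062),atz('top0',B(394,190),.062))
for p in[(150,294),(223,282),(303,408),(215,430),(197,304),(250,394),(209,333),(234,366)]: print('jaw side',p,atz('side0',A(*p),.062))
for p in[(303,178),(465,143),(480,207),(320,243),(338,202),(448,179)]: print('jaw top',p,atz('top0',B(*p),.062))
print('gauge tri',tri('side0',S(656.5,144.5),'top0',B(743,140)))
print('gauge z85',atz('side0',S(656.5,144.5),.085),atz('top0',B(743,140),.085))
for p in[(630,125),(647,120),(684,163),(665,170)]: print('gtop side',atz('side0',S(*p),.085))
print('pin top z85',atz('side0',S(598,36),.085),atz('top0',B(656,157),.085))
for p in[(505,50),(614,22),(747,262),(622,298)]: print('stand side',atz('side0',S(*p),.045))
for p in[(590,140),(780,101),(794,170),(604,212)]: print('stand top',atz('top0',B(*p),.045))
print('post top',tri('side0',A(258,22),'top0',B(34,100)))
print('post z136',atz('side0',A(258,22),.136),atz('top0',B(34,100),.136))
print('pivot top z?',tri('side0',A(258,172),'top0',B(201,133)))
print('lug',tri('side0',A(173,174),'top0',B(174,205)))
E
```

```text
slot tri (array([ 0.5102, -0.0954,  0.0634]), np.float64(0.0027560539100601527))
slot z62 [ 0.5091 -0.0938  0.062 ] [ 0.5118 -0.0956  0.062 ]
jaw side (150, 294) [ 0.4721 -0.0355  0.062 ]
jaw side (223, 282) [ 0.5181 -0.0264  0.062 ]
jaw side (303, 408) [ 0.5483 -0.1508  0.062 ]
jaw side (215, 430) [ 0.4976 -0.1652  0.062 ]
jaw side (197, 304) [ 0.4997 -0.0482  0.062 ]
jaw side (250, 394) [ 0.5206 -0.1362  0.062 ]
jaw side (209, 333) [ 0.5038 -0.0778  0.062 ]
jaw side (234, 366) [ 0.5147 -0.1103  0.062 ]
jaw top (303, 178) [ 0.5207 -0.0228  0.062 ]
jaw top (465, 143) [ 0.5505 -0.1526  0.062 ]
jaw top (480, 207) [ 0.4989 -0.1643  0.062 ]
jaw top (320, 243) [ 0.4686 -0.0367  0.062 ]
jaw top (338, 202) [ 0.5017 -0.0509  0.062 ]
jaw top (448, 179) [ 0.5212 -0.1388  0.062 ]
gauge tri (array([ 0.5523, -0.3713,  0.0849]), np.float64(0.0008956374364496552))
gauge z85 [ 0.5527 -0.3713  0.085 ] [ 0.5518 -0.3712  0.085 ]
gtop side [ 0.5434 -0.3595  0.085 ]
gtop side [ 0.5513 -0.3575  0.085 ]
gtop side [ 0.5624 -0.3824  0.085 ]
gtop side [ 0.5535 -0.3853  0.085 ]
pin top z85 [ 0.5387 -0.3057  0.085 ] [ 0.5374 -0.3014  0.085 ]
stand side [ 0.5007 -0.273   0.045 ]
stand side [ 0.558  -0.2592  0.045 ]
stand side [ 0.5891 -0.4064  0.045 ]
stand side [ 0.5319 -0.4184  0.045 ]
stand top [ 0.5569 -0.2562  0.045 ]
stand top [ 0.5909 -0.4126  0.045 ]
stand top [ 0.5341 -0.4225  0.045 ]
stand top [ 0.4981 -0.2667  0.045 ]
post top (array([0.5672, 0.1862, 0.1368]), np.float64(0.00196136070247868))
post z136 [0.5664 0.1876 0.136 ] [0.5683 0.1863 0.136 ]
pivot top z? (array([0.5512, 0.0587, 0.0891]), np.float64(0.001172194691565557))
lug (array([0.4961, 0.0794, 0.0775]), np.float64(0.0005455838253899293))
```

```bash
cat >> h.py <<'E'
from scipy.spatial.transform import Rotation as Ro
def go(x,y,z,head):
    "needed shift in tool axes (cm, in axes before turning) and turn (deg); head = world heading of tool y mod pi"
    o=robot.get_obs(); R=Ro.from_euler('xyz',o['ee_rot']).as_matrix()
    d=R.T@(np.array([x,y,z])-o['tool_pos'])*100
    h=np.arctan2(R[1,1],R[0,1]); e=(head-h+np.pi/2)%np.pi-np.pi/2
    print('t',round(o['time'],2),'pos',o['tool_pos'].round(4),'head',h.round(3),'tilt',(R[:,0]*100).round(2),'q6',o['joint_positions'][5].round(3),'q1',o['joint_positions'][0].round(3),
      'F',o['wrist_force'].round(1),'w',round(o['width'],4),'\n shift cm',d.round(2),'turn deg',(-np.degrees(e)).round(2))
E
python3 - <<'E'
from h import *
go(.5525,-.3713,.14,.215)
c=np.load('pics/top0.npz')
print(atz('top0',(354,135),.05))
E
```

```text
t 0.1 pos [ 0.226  -0.5009  0.2045] head -1.147 tilt [-6.0e-02  1.8e-01 -1.0e+02] q6 -0.103 q1 -1.25 F [-0.4 -0.2 -0.5] w 0.094 
 shift cm [  6.45   1.62 -35.09] turn deg -78.04
[ 0.73570808 -0.08307779  0.05      ]
```

>>> carry_out:
  targets:
    - [0.3,0.3,0.16,-3.5,0]
    - [0.3,0.3,0.16,-3.5,0]
    - [0.3,0.3,0.16,-3.5,0]
    - [0.3,0.3,0.16,-3.5,0]
    - [0.3,0.3,0.16,-3.5,0]
    - [0.3,0.3,0.16,-3.5,0]
    - [0.3,0.3,0.16,-3.5,0]
    - [0.3,0.3,0.16,-3.5,0]
    - [0.3,0.3,0.16,-3.5,0]
    - [0.3,0.3,0.16,-3.5,0]
    - [0.3,0,0,0,-7.8]
    - [0.3,0,0,0,-7.8]
    - [0.3,0,0,0,-7.8]
    - [0.3,0,0,0,-7.8]
    - [0.3,0,0,0,-7.8]
    - [0.3,0,0,0,-7.8]
    - [0.3,0,0,0,-7.8]
    - [0.3,0,0,0,-7.8]
    - [0.3,0,0,0,-7.8]
    - [0.3,0,0,0,-7.8]

```text
time: 2.1
tool_pos: [0.5515, -0.3718, 0.1746]
ee_rot: [-2.451, 1.569, 2.481]
wrist_force: [-0.1, -0.4, -0.1]
width: 0.0658
```

```bash
python3 - <<'E'
from h import *
go(.5522,-.3713,.053,.215)
s=snap('side','side1')['image'][:,:,::-1]
cv2.imwrite('pics/C.png',cv2.resize(s[220:380,300:460],None,fx=3.7,fy=3.7,interpolation=cv2.INTER_CUBIC))
E
```

```text
t 2.1 pos [ 0.5515 -0.3718  0.1746] head 0.22 tilt [  -0.12    0.1  -100.  ] q6 -0.898 q1 -0.678 F [-0.1 -0.4 -0.1] w 0.0658 
 shift cm [12.16  0.09 -0.02] turn deg 0.29
```

View pics/C.png

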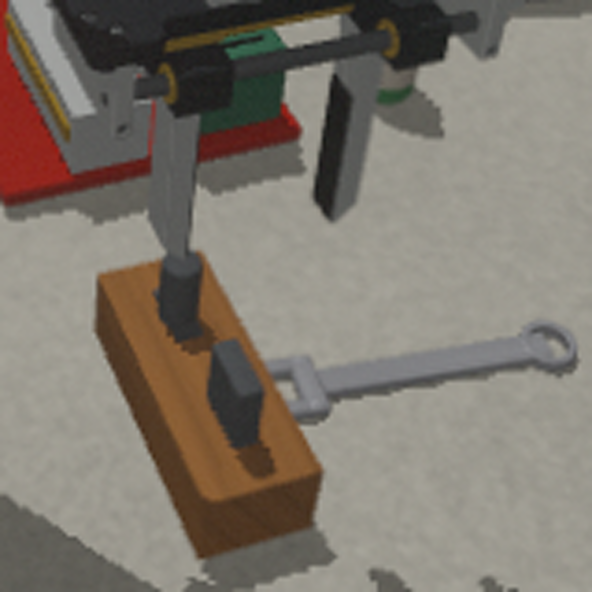

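The gripper is over the flat gauge (crop about (235,390)), with its jaws opening across the stand. I'll descend and grip.

>>> carry_out:
  targets:
    - [0.3,2.5,0.08,0,0]
    - [0.3,2.5,0,0,0]
    - [0.3,2.5,0,0,0]
    - [0.3,2.0,0,0,0]
    - [0.3,1.5,0,0,0]
    - [0.3,1.1,0,0,0]
    - [0.3,0,0,0,0]
    - [1,0,0,0,0]
    - [1,0,0,0,0]
    - [1,0,0,0,0]
    - [1,0,0,0,0]
    - [1,0,0,0,0]
    - [1,0,0,0,0]
    - [1,0,0,0,0]
    - [1,0,0,0,0]
    - [1,0,0,0,0]

```text
time: 3.75
tool_pos: [0.5526, -0.3718, 0.0546]
ee_rot: [0.868, 1.571, -0.488]
wrist_force: [0.1, -0.1, -0.4]
width: 0.0137
```

```bash
python3 - <<'E'
from h import *
go(.510,-.0945,.15,.225)
E
```

```text
t 3.75 pos [ 0.5526 -0.3718  0.0546] head 0.214 tilt [ 2.e-02 -1.e-02 -1.e+02] q6 -0.892 q1 -0.677 F [ 0.1 -0.1 -0.4] w 0.0137 
 shift cm [ -9.55   1.73 -28.  ] turn deg -0.61
```

>>> carry_out:
  targets:
    - [1,-1,0,0,0]
    - [1,-1.5,0,0,0]
    - [1,-2,0,0,0]
    - [1,-2,0,0,0]
    - [1,-2,0,0,0]
    - [1,-1,0,0,0]
    - [1,0,0.17,-2,0]
    - [1,0,0.17,-3,0]
    - [1,0,0.17,-3,0]
    - [1,0,0.17,-3,0]
    - [1,0,0.17,-3,0]
    - [1,0,0.17,-3,0]
    - [1,0,0.17,-3,0]
    - [1,0,0.17,-3,0]
    - [1,0,0.17,-3,0]
    - [1,0,0.2,-2,-0.6]
    - [1,0,0,0,0]
    - [1,0,0,0,0]

```text
time: 5.55
tool_pos: [0.5101, -0.0947, 0.15]
ee_rot: [0.422, 1.57, -0.924]
wrist_force: [-0.2, 0.6, 0.0]
width: 0.0139
```

```bash
python3 - <<'E'
from h import *
go(.510,-.0945,.11,.225)
s=snap('side','side2')['image'][:,:,::-1]
c=cv2.resize(s[170:270,270:390],None,fx=6,fy=6,interpolation=cv2.INTER_CUBIC)
cv2.imwrite('pics/D.png',c)
E
```

```text
t 5.55 pos [ 0.5101 -0.0947  0.15  ] head 0.226 tilt [ 8.e-02 -1.e-01 -1.e+02] q6 -0.518 q1 -0.292 F [-0.2  0.6  0. ] w 0.0139 
 shift cm [ 4.   -0.   -0.03] turn deg 0.03
```

View pics/D.png

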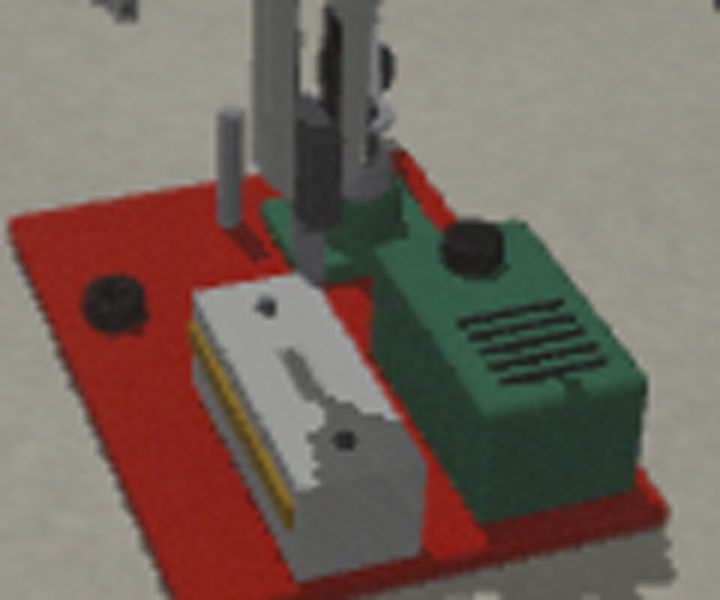

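```bash
python3 - <<'E'
from h import *
np.set_printoptions(precision=1,suppress=True)
c,s=np.cos(.225),np.sin(.225)
def W(x,y,z): return [.5101+c*x-s*y,-.0947+s*x+c*y,z]
D=lambda P:((proj('side2',P)-[270,170]+.5)*6-.5)
print('blade bottom (-y front: +x,-x ; back)',D([W(.0025,-.012,.1124),W(-.0025,-.012,.1124),W(-.0025,.012,.1124)]))
print('handle low -y front: +x,-x; back -x',D([W(.007,-.017,.1404),W(-.007,-.017,.1404),W(-.007,.017,.1404)]))
print('handle top -y front',D([W(.007,-.017,.1804),W(-.007,-.017,.1804)]))
print('slot corners',D([W(.004,-.0155,.062),W(-.004,-.0155,.062),W(-.004,.0155,.062),W(.004,.0155,.062)]))
print('slot chamfer out',D([W(.006,-.0175,.062),W(-.006,-.0175,.062),W(-.006,.0175,.062),W(.006,.0175,.062)]))
im=cv2.imread('pics/D.png')
for P in([W(.0025,-.012,.1124),W(-.0025,-.012,.1124),W(-.0025,.012,.1124)],[W(.007,-.017,.1404),W(-.007,-.017,.1404),W(-.007,.017,.1404)],[W(.004,-.0155,.062),W(-.004,-.0155,.062),W(-.004,.0155,.062),W(.004,.0155,.062)]):
    cv2.polylines(im,[D(P).round().astype(int)],False,(255,0,255),1)
cv2.imwrite('pics/E.png',cv2.resize(im[80:430,170:470],None,fx=1.7,fy=1.7))
E
```

```text
blade bottom (-y front: +x,-x ; back) [[325.1 285.1]
 [312.5 287.4]
 [291.2 252.5]]
handle low -y front: +x,-x; back -x [[343.7 227.8]
 [307.6 234.3]
 [277.1 185.7]]
handle top -y front [[347.6 134.4]
 [310.5 140.6]]
slot corners [[327.9 396.7]
 [308.3 400.6]
 [281.8 353.9]
 [301.  350.2]]
slot chamfer out [[334.6 398.8]
 [305.1 404.7]
 [275.3 351.9]
 [304.1 346.4]]
```

View pics/E.png

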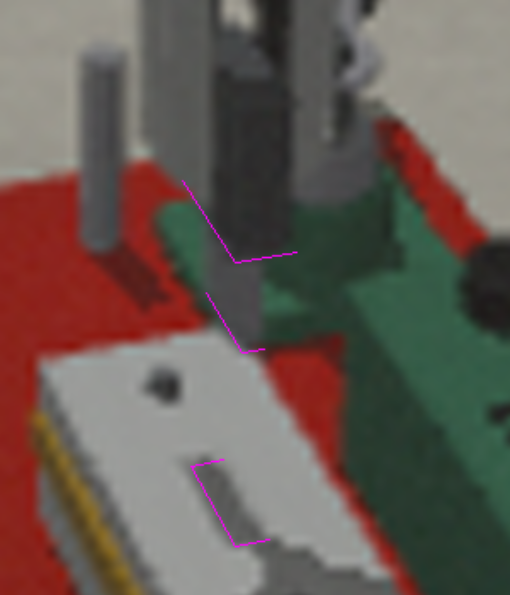

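>>> carry_out:
  targets:
    - [1,1.5,0,0,0]
    - [1,1.5,0,0,0]
    - [1,1.5,0,0,0]
    - [1,0.5,0,0,0]
    - [1,0.4,0,0,0]
    - [1,0.4,0,0,0]
    - [1,0.4,0,0,0]
    - [1,0,0,0,0]

```text
time: 6.4
tool_pos: [0.5096, -0.0947, 0.0857]
ee_rot: [-2.465, 1.57, 2.472]
wrist_force: [2.2, 0.0, -2.2]
width: 0.0138
```

```bash
python3 - <<'E'
from h import *
go(.510,-.0945,.0716,.225)
E
```

```text
t 6.4 pos [ 0.5096 -0.0947  0.0857] head 0.224 tilt [-9.e-02  7.e-02 -1.e+02] q6 -0.518 q1 -0.293 F [ 2.2  0.  -2.2] w 0.0138 
 shift cm [ 1.41  0.04 -0.01] turn deg -0.05
```

>>> carry_out:
  targets:
    - [1,0.3,0.08,0,0]
    - [1,0.3,0,0,0]
    - [1,0.3,0,0,0]
    - [1,0.2,0,0,0]
    - [1,0,0,0,0]

```text
time: 6.9
tool_pos: [0.5102, -0.0943, 0.0758]
ee_rot: [-1.987, 1.569, 2.951]
wrist_force: [-1.0, -0.1, -0.6]
width: 0.0136
```

```bash
python3 - <<'E'
from h import *
go(.510,-.0945,.0716,.225)
E
```

```text
t 6.9 pos [ 0.5102 -0.0943  0.0758] head 0.225 tilt [-1.3e-01  3.0e-02 -1.0e+02] q6 -0.517 q1 -0.292 F [-1.  -0.1 -0.6] w 0.0136 
 shift cm [ 0.42 -0.03  0.02] turn deg -0.01
```

>>> carry_out:
  targets:
    - [1,0.2,-0.02,0,0]
    - [1,0.2,0,0,0]
    - [1,0.15,0,0,0]
    - [1,0,0,0,0]
    - [1,0,0,0,0]

```text
time: 7.4
tool_pos: [0.5106, -0.0945, 0.0711]
ee_rot: [0.763, 1.57, -0.583]
wrist_force: [-0.5, 0.3, 0.4]
width: 0.0141
```

```bash
python3 - <<'E'
from h import *
go(.510,-.0945,.0716,.225)
E
```

```text
t 7.4 pos [ 0.5106 -0.0945  0.0711] head 0.225 tilt [ 3.e-02 -2.e-02 -1.e+02] q6 -0.517 q1 -0.292 F [-0.5  0.3  0.4] w 0.0141 
 shift cm [-0.05 -0.06 -0.01] turn deg -0.01
```

>>> carry_out:
  targets:
    - [1,0.1,0,0,0]
    - [1,0,0,0,0]
    - [1,0,0,0,0]

```text
time: 7.7
tool_pos: [0.5106, -0.0945, 0.0711]
ee_rot: [0.864, 1.57, -0.482]
wrist_force: [-2.3, 0.7, 5.6]
width: 0.0138
```

```bash
python3 - <<'E'
from h import *
go(.510,-.0945,.0716,.225)
E
```

```text
t 7.7 pos [ 0.5106 -0.0945  0.0711] head 0.225 tilt [ 6.e-02 -3.e-02 -1.e+02] q6 -0.517 q1 -0.292 F [-2.3  0.7  5.6] w 0.0138 
 shift cm [-0.05 -0.06 -0.01] turn deg -0.01
```

Seated: a 5.6 N reaction and no further descent. I'll release with a partial opening to stay clear of the housing, then retreat.

>>> carry_out:
  targets:
    - [0.65,0,0,0,0]
    - [0.65,0,0,0,0]
    - [0.65,0,0,0,0]
    - [0.65,0,0,0,0]
    - [0.65,0,0,0,0]
    - [0.65,-0.5,0,0,0]
    - [0.65,-1.5,0,0,0]
    - [0.65,-2,0,0,0]
    - [0.65,-3,0,0,0]
    - [0.65,-3,0,0,0]
    - [0.65,-2,0,0,0]
    - [0.65,0,0,0,0]

```text
time: 8.9
tool_pos: [0.5125, -0.095, 0.1943]
ee_rot: [1.046, 1.563, -0.3]
wrist_force: [0.6, -0.3, -0.1]
width: 0.0328
```

```bash
python3 - <<'E'
from h import *
np.set_printoptions(precision=4,suppress=True)
go(.5675,.187,.19,-.125)
s=snap('side','side3')['image'][:,:,::-1]
im=cv2.resize(s[140:270,270:390],None,fx=4.5,fy=4.5,interpolation=cv2.INTER_CUBIC)
c,si=np.cos(.225),np.sin(.225)
W=lambda x,y,z:[.5101+c*x-si*y,-.0947+si*x+c*y,z]
for z in(.062,.102):
    P=[W(.007,-.017,z),W(-.007,-.017,z),W(-.007,.017,z),W(.007,.017,z)]
    cv2.polylines(im,[((proj('side3',P)-[270,140]+.5)*4.5).astype(int)],True,(255,0,255),1)
cv2.imwrite('pics/F.png',im)
E
```

```text
t 8.9 pos [ 0.5125 -0.095   0.1943] head 0.225 tilt [   0.78   -0.24 -100.  ] q6 -0.517 q1 -0.292 F [ 0.6 -0.3 -0.1] w 0.0328 
 shift cm [  0.4   11.65 -26.27] turn deg 20.05
```

View pics/F.png

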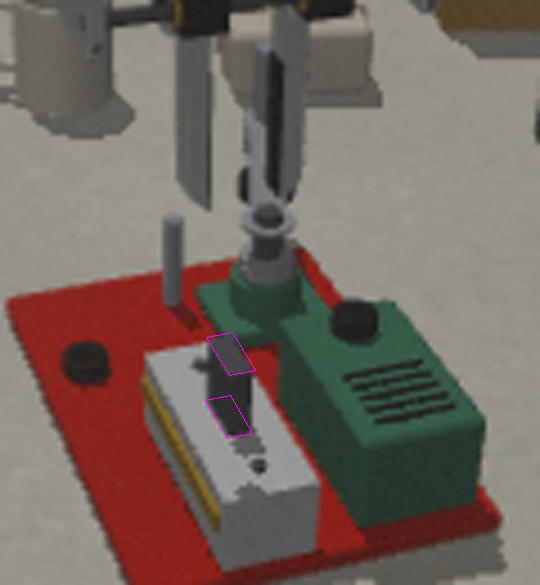

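The gauge sits home, matching the predicted outline (top ring at crop (230,355), base at (230,417)). Next is the post.

>>> carry_out:
  targets:
    - [0.4,0,1.1,-2.6,2]
    - [0.4,0,1.1,-2.6,2]
    - [0.4,0,1.1,-2.6,2]
    - [0.4,0,1.1,-2.6,2]
    - [0.4,0,1.1,-2.6,2]
    - [0.4,0,0.6,-2.6,2]
    - [0.4,0,0.6,-2.6,2]
    - [0.4,0,0.4,-2.6,2]
    - [0.4,0,0.3,-2.6,2]
    - [0.4,0,0.3,-2.6,2]
    - [0.4,0,0,0,0]
    - [0.4,0,0,0,0]

```text
time: 10.15
tool_pos: [0.5684, 0.1719, 0.1879]
ee_rot: [-1.032, 1.567, -2.726]
wrist_force: [-0.9, 0.4, -0.3]
width: 0.0563
```

```bash
python3 - <<'E'
from h import *
go(.5675,.187,.098,-.125)
E
```

```text
t 10.15 pos [0.5684 0.1719 0.1879] head -0.123 tilt [  -0.34   -0.15 -100.  ] q6 0.321 q1 0.199 F [-0.9  0.4 -0.3] w 0.0563 
 shift cm [ 8.99 -0.24 -1.51] turn deg 0.13
```

>>> carry_out:
  targets:
    - [0.4,0,-0.2,-1.5,0]
    - [0.4,0,0,0,0]
    - [0.4,2,0,0,0]
    - [0.4,2,0,0,0]
    - [0.4,2,0,0,0]
    - [0.4,1.8,0,0,0]
    - [0.4,1.1,0,0,0]
    - [0.4,0,0,0,0]
    - [1,0,0,0,0]
    - [1,0,0,0,0]
    - [1,0,0,0,0]
    - [1,0,0,0,0]
    - [1,0,0,0,0]
    - [1,0,0,0,0]
    - [1,0,0,0,0]

```text
time: 11.65
tool_pos: [0.5677, 0.1875, 0.1014]
ee_rot: [-1.53, 1.568, 3.059]
wrist_force: [-5.3, 1.1, 4.2]
width: 0.0151
```

```bash
python3 - <<'E'
from h import *
go(.5675,.187,.098,-.125)
s=snap('side','side4')['image'][:,:,::-1]
cv2.imwrite('pics/G.png',cv2.resize(s[120:270,270:410],None,fx=4,fy=4,interpolation=cv2.INTER_CUBIC))
# per-row shift for arc rotation of th about pivot: at tool frame (y = -? )
E
```

```text
t 11.65 pos [0.5677 0.1875 0.1014] head -0.124 tilt [-2.9e-01  2.0e-02 -1.0e+02] q6 0.347 q1 0.224 F [-5.3  1.1  4.2] w 0.0151 
 shift cm [ 0.34 -0.01  0.05] turn deg 0.07
```

View pics/G.png

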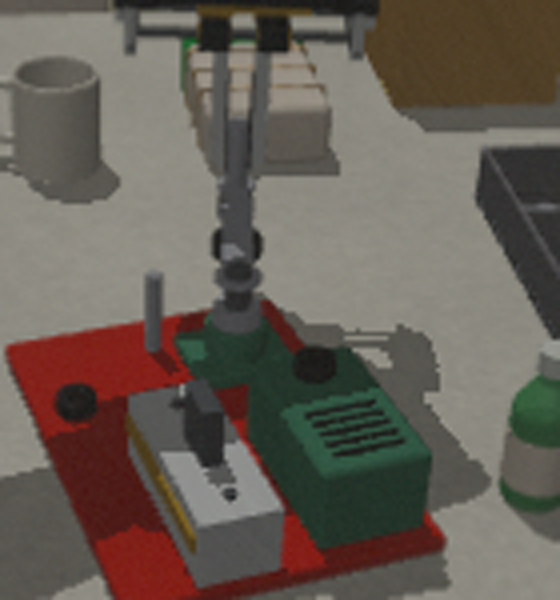

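Post gripped between the fingers (crop about (235,130)); the gauge is still upright in the slot. Now swing along the arc about the pivot.

>>> carry_out:
  targets:
    - [1,0,-0.93,0.033,-4.1]
    - [1,0,-0.93,0.033,-4.1]
    - [1,0,-0.93,0.033,-4.1]
    - [1,0,-0.93,0.033,-4.1]
    - [1,0,-0.93,0.033,-4.1]
    - [1,0,-0.93,0.033,-4.1]
    - [1,0,-0.93,0.033,-4.1]
    - [1,0,0,0,0]

```text
time: 12.5
tool_pos: [0.5058, 0.1798, 0.1014]
ee_rot: [1.749, 1.567, 0.555]
wrist_force: [2.0, 3.9, -0.8]
width: 0.0154
```

```bash
python3 - <<'E'
from h import *
a=-.124+.5
go(.552-.13*np.sin(a),.0587+.13*np.cos(a),.1014,a)
E
```

```text
t 12.5 pos [0.5058 0.1798 0.1014] head 0.377 tilt [   0.3     0.19 -100.  ] q6 -0.141 q1 0.235 F [ 2.   3.9 -0.8] w 0.0154 
 shift cm [ 0.   -0.15 -0.03] turn deg 0.03
```

>>> carry_out:
  targets:
    - [1,0,-0.93,0.033,-4.1]
    - [1,0,-0.93,0.033,-4.1]
    - [1,0,-0.93,0.033,-4.1]
    - [1,0,-0.93,0.033,-4.1]
    - [1,0,-0.93,0.033,-4.1]
    - [1,0,-0.93,0.033,-4.1]
    - [1,0,-0.6,0.02,-2.7]
    - [1,0,0,0,0]

```text
time: 13.3
tool_pos: [0.4558, 0.1453, 0.1014]
ee_rot: [1.784, 1.566, 1.065]
wrist_force: [1.8, 7.2, -0.8]
width: 0.0154
```

```bash
python3 - <<'E'
from h import *
a=-.125+1.0
go(.552-.13*np.sin(a),.0587+.13*np.cos(a),.1014,a)
E
```

```text
t 13.3 pos [0.4558 0.1453 0.1014] head 0.852 tilt [   0.22    0.39 -100.  ] q6 -0.665 q1 0.188 F [ 1.8  7.2 -0.8] w 0.0154 
 shift cm [-0.   -0.48 -0.05] turn deg -1.3
```

>>> carry_out:
  targets:
    - [1,0,-0.3,0.03,-1.3]
    - [1,0,-0.2,0,0]
    - [1,0,-0.1,0,0]
    - [1,0,0,0,0]
    - [1,0,0,0,0]

```text
time: 13.8
tool_pos: [0.4526, 0.1416, 0.1014]
ee_rot: [1.827, 1.565, 1.131]
wrist_force: [2.2, 7.5, -0.4]
width: 0.0154
```

```bash
python3 - <<'E'
from h import *
a=-.125+1.0
go(.552-.13*np.sin(a),.0587+.13*np.cos(a),.1014,a)
E
```

```text
t 13.8 pos [0.4526 0.1416 0.1014] head 0.875 tilt [   0.25    0.53 -100.  ] q6 -0.696 q1 0.18 F [ 2.2  7.5 -0.4] w 0.0154 
 shift cm [-0.    0.01 -0.06] turn deg 0.01
```

>>> carry_out:
  targets:
    - [1,0,-0.15,0,0]
    - [1,0,-0.15,0,0]
    - [1,0,0,0,0]
    - [1,0,0,0,0]
    - [1,0,0,0,0]

```text
time: 14.3
tool_pos: [0.4524, 0.1413, 0.1014]
ee_rot: [1.671, 1.559, 0.976]
wrist_force: [7.8, 13.9, -3.9]
width: 0.0156
```

```bash
python3 - <<'E'
from h import *
a=-.125+1.0
go(.552-.13*np.sin(a),.0587+.13*np.cos(a),.1014,a)
s=snap('side','side5')['image'][:,:,::-1]
t=snap('top','top5')['image'][:,:,::-1]
o=np.zeros((600,800,3),np.uint8)
o[:600,:480]=cv2.resize(s[120:270,270:390],None,fx=4,fy=4,interpolation=cv2.INTER_CUBIC)
o[:300,480:]=cv2.resize(t[120:270,240:400],(320,300),interpolation=cv2.INTER_CUBIC)
o[300:500,480:]=cv2.resize(s,(320,200),interpolation=cv2.INTER_AREA)
cv2.imwrite('pics/H.png',o)
E
```

```text
t 14.3 pos [0.4524 0.1413 0.1014] head 0.876 tilt [  0.65   0.96 -99.99] q6 -0.7 q1 0.177 F [ 7.8 13.9 -3.9] w 0.0156 
 shift cm [ 0.    0.05 -0.06] turn deg 0.05
```

View pics/H.png

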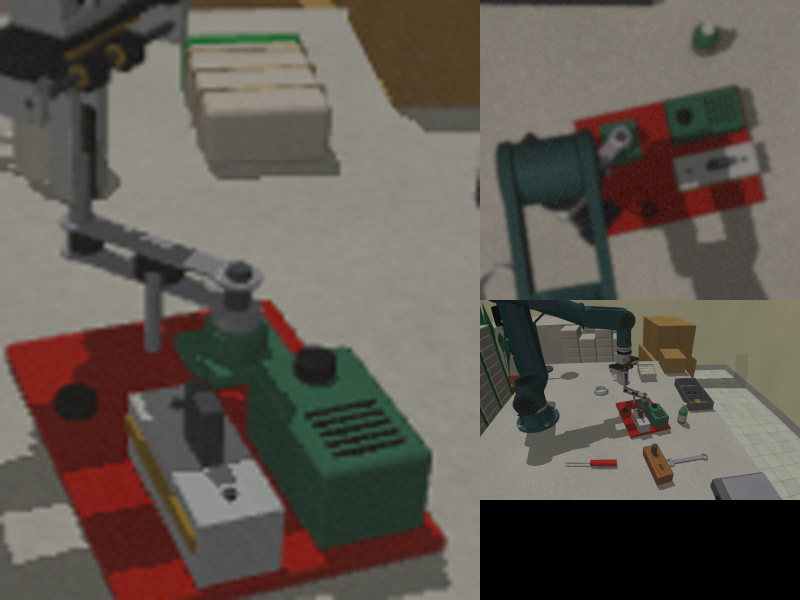

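The arm rests against its lug (crop about (152,290)). The gauge still stands in the slot, and the bystanders are in place. The wrist force roughly doubled without any movement, so it is at the stop. I'll hold briefly, then hand in.

>>> carry_out:
  targets:
    - [1,0,0,0,0]
    - [1,0,0,0,0]
    - [1,0,0,0,0]
    - [1,0,0,0,0]
    - [1,0,0,0,0]
    - [1,0,0,0,0]

```text
time: 15.0
tool_pos: [0.4524, 0.1413, 0.1014]
ee_rot: [1.669, 1.559, 0.974]
wrist_force: [8.0, 13.9, -4.7]
width: 0.0157
```

```bash
python3 - <<'E'
from h import *
go(.4524,.1413,.1014,.875)
print(robot.close_job())
E
```

```text
t 15.0 pos [0.4524 0.1413 0.1014] head 0.876 tilt [  0.65   0.95 -99.99] q6 -0.7 q1 0.177 F [ 8.  13.9 -4.7] w 0.0157 
 shift cm [0. 0. 0.] turn deg 0.05
the job is handed in; nothing more can be done
None
```

I seated the flat gauge in the jaw slot and let go of it. I then gripped the cage arm's post, swung the arm about 1.0 rad forward to its stop, and handed the job in at 15 s while still holding it there.

- **Gauge:** it met the jaw top with a 5.6 N upward push and went no further. The picture after release matched the predicted seated outline, and the last picture shows it still upright in the slot.
- **Cage arm:** in the last picture the arm rests against its stop lug. The force on the wrist rose from about 8 to 16 N with no further movement, and the post position gives a swing of about 1.0 rad.
- **Bystanders:** in the last side view the bystanders I could see looked to be where they started. I judged this by eye and did not measure it. The robot arm hid the tape roll and mug in part.

No check failed. Measured points agreed with the given heights and sizes to 1–3 mm. The gauge's direction read from its small outline (about 0.4 rad) disagreed with the stand's direction (about 0.215 rad). I used the stand's direction, and the gauge gripped and seated well with it.

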